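Load the vial tray under the leaf spring of the sampler

ROBOT

A 6-joint arm with a two-finger parallel gripper is mounted at the origin on the work surface. World frame = base frame: x ahead of the robot, y to its left, z up, the work surface at z = 0. Lengths are in m, angles in degrees, forces in N, time in s.
With the tool pointing down it reaches from about 0.275 to 0.875 m from the base axis. Payload 12.5 kg.
Tool frame: the origin (TCP) lies at the very end of the fingers, on their centre line; the grasp point (between the pads) lies 19 mm behind it; z points along the fingers, y is the direction in which the jaws open and shut (so a half turn about z gives the same grasp; the last joint's range is limited). The gripper opens to 85 mm and grips with 20 to 120 N. Pads are 22 mm wide; open, the fingers measure 114 mm over their backs; the gripper's body (76 mm by 85 mm) begins 54 mm behind the grasp point. The pads swing forward as they close: fully open they stand 13 mm farther back than shut.
Start: joints at [-70.451, 20.094, 94.641, -0, 65.266, -4.847], TCP at [0.227, -0.501, 0.231] pointing down, gripper open.
Joint ranges: [-157.81, 157.81], [-45, 120.19], [0.68, 151.7], [-89.99, 269.99], [4.06, 180], [-164.3, 164.3]. Speed limits (degrees/s): [127.2, 127.2, 159.86, 180, 180, 180].

INTERFACE

Orientations are given as [roll, pitch, yaw] about the fixed x, y, z axes, in that order (R = Rz(yaw) Ry(pitch) Rx(roll)).
In Python, from station import env gives the robot as it stands. The module is installed in compiled form; this text tells all that it offers.
- The arm moves only by the tool arm_command, never from a script. Its argument "targets" is one flat list of numbers, 6 for each row, row after row: the shift along the world's x, y, z in cm, then the turn, a rotation vector about the world's x, y, z in degrees. In form: [dx, dy, dz, wx, wy, wz, dx, dy, dz, wx, wy, wz, ...]. A call has 1 to 8 rows; each row is the pose to reach, as a shift and turn from the pose commanded when the call began; what a row does not reach only later rows make up. A row lasts 1/10 s, in which the tool goes at most 50 mm and 8.59 degrees, less where a joint would pass 70% of its speed; a pose out of reach is approached as far as the arm can. A call with a gripper value outside its range is refused whole. "gripper" is the gripper command: -1 is fully open, 1 is shut, values between are in proportion, set as the call begins (left out, the last holds). The fingers move at their own pace and stop on an object; "grip_force" is the grip in N (left out, the last holds). Time passes only in rows, so rows that repeat a pose let the fingers close. It gives the time, the measured TCP pose, the force and the opening at its end, in the units of the state.
- env.sense(): the state, without advancing time (a new reading comes with each control period).
- env.grab_frame(name): name is "side" or "top" or "wrist"; returns a dict with "pixels" (480x640x3 uint8, blue, green, red), "fx", "fy", "cx", "cy" (pixels), "world_from_camera" (4x4, takes a point from camera to world coordinates). Camera axes: x right, y down, z forward; pixel columns grow to the right and rows downward; lengths in m; the calibration is good to about 2 mm. A picture is of the moment at which its call begins. There is no depth.
- env.sign_off(): hands the job in, once; it reports no verdict.
Trained networks look in the newest picture that a camera, given by its name, has taken for a name from the list of things; names that differ only in an ending like _2 or _b are one class to them, and where a whole thing is asked for, a point or a joint stands for the part that bears it (a point fixed in the world has none). Each returns a list of dicts, best first, with "confidence" (0 to 1); they miss things now and then, are a little off and sometimes report something else, mostly with a low value. They report only what shows in the picture. A call takes as long as a camera call.
- env.spot_in(label, camera): "centre" ([column, row] as shares, 0 to 1, of the picture: columns of its width, rows of its height, amid what is visible of it).
- env.mark_of(label, camera): "centre" ([column, row] as shares, 0 to 1, of the picture: columns of its width, rows of its height: a listed point, or the origin of a listed thing).
The state is a dict: "clock": time; "q": joint angles; "joint_velocities": joint speeds; "joint_efforts": joint torques, N m; "tool_pos": TCP position; "ee_rot": TCP orientation; "ft_force": force on the tool from outside, world axes, zero at the start; "torque": the same for the moment, N m; "width": finger opening in m.
Only numpy, scipy, OpenCV 4.12 (cv2) and the standard library are available. Lean on these libraries where they do the work, as an engineer would, in place of code of your own. Each camera call takes 0.05 s, during which the arm holds its last target. There are 200 camera calls.

TASK

Load the vial tray into the sampler station: press its low rear thumb pad down hard with the fingertips so the sprung bed sinks, and, still pressing, slide the tray forward under the crossbar and leaf spring until it is fully home against the end stop. Then let go and move clear, leaving the tray held down flat by the spring. Do not tip or lift the tray, and leave the bottle, cup and vial beside the station where they stand.

Things in the scene. Friction and masses are not known exactly. Their poses are not given: they have to be found in the camera images.
- dock: Fixed grey tray station, dark bed, 240 mm long (x), 112 wide (y). Origin: centre of its underside on the bench; +x is the way the tray slides home, z up. Rails with inner faces at y = -42 and 42 mm, tops at z = 32. Crossbar over the full width at x = 48 to 56, z = 38 to 46; steel leaf spring 50 mm wide at x = 56 to 94; end stop face at x = 108, top z = 44. Rear end (x = -120) is open.
- tray: Loose white tray, 130 mm long (x), 80 wide (y), 0.12 to 0.24 kg, on the sprung bed between the rails (2 mm play each side). Origin: centre of its underside, 24 mm above the bench at the start; +x forward as the dock's. Front deck x = -7 to 65 mm, 18 mm high, rows of sunk vials. Rear thumb pad x = -65 to -7, 8 mm high. The upright step at x = -7 is the face to push forward on.
- thumb_pad (a point): Centre of the top face of the tray's rear thumb pad (58 mm long, 80 mm wide), 29 mm behind the step and 36 mm behind the tray's origin; 32 mm above the bench at the start. Axes as the tray's.
- tray_nose (a point): Middle of the top front edge of the tray (tray's x = 65 mm, 18 mm above its underside). At the start 42 mm above the bench: 4 mm too high to pass under the crossbar. At home it is at the end stop's face.
- bar_edge (a point): Middle of the lower edge of the crossbar on the side where the tray enters, 38 mm above the bench. Axes as the dock's.
- stop_face (a point): Middle of the end stop's face, 32 mm above the bench; the tray's front end rests against this face when home. Axes as the dock's.
- bed (a joint): How far the sprung bed under the tray is pressed down, m: 0 raised, 0.009 bottom. It stays level. About 8 N on the tray starts it, 11 N gives 0.0065, 12 N the bottom. The tray passes under the crossbar only above 0.004; 0.006 to 0.008 is comfortable. Let go at home, the tray springs up against the crossbar and this reads about 0.004.
- leaf (a joint): How far the leaf spring's free end is lifted, rad: 0 at rest (free end's underside 33 mm above the bench, so the pressed tray must push it up), about 0.15 when the loaded tray is released under it. It presses on the deck with 3 to 6 N and drags on it.
- reagent: Bystander: amber capped bottle, 52 mm across, 85 mm high, beside the station. Origin at the centre of its underside.
- beaker: Bystander: white open cup, 60 mm across, 70 mm high, beside the station. Origin at the centre of its underside.
- vial: Bystander: small capped glass vial, 28 mm across, 48 mm high, beside the station. Origin at the centre of its underside.

How it is judged (in metres and radians):
On the way, in this order (a step that is already met when the one before it is completed fails the run):
1. the tray, pressed by the fingers, sinks on its bed while its front is still short of the crossbar (value of joint bed above 0.003 m and contact force between the fingers and tray above 3 N and x of tray_nose in the frame of bar_edge below 0.003 m), for 0.05 s.
2. the tray's front goes under the crossbar and leaf spring with the fingers still pressing (x of tray_nose in the frame of bar_edge above 0.015 m and value of joint bed above 0.003 m and contact force between the fingers and tray above 3 N), for 0.05 s.
At the end, for the whole second after the job is handed in: The tray's front is within 4 mm of the end stop, the tray lies flat (within 0.04 rad) and at rest beneath the crossbar, the leaf spring is lifted by its deck (over 0.08 rad) and the bed is held down by more than 2.5 mm (x of tray_nose in the frame of stop_face above -0.004 m and z of tray in the frame of dock between 0.012 and 0.0225 m and value of joint bed above 0.0025 m and value of joint leaf above 0.08 rad and angle between tray's own z axis and vertical below 0.04 rad and linear speed of tray below 0.01 m/s); the robot touches nothing.
It fails at once if the tray is lifted off its bed (z of tray in the frame of dock above 0.032 m).
It fails at once if the tray is tipped (angle between tray's own z axis and vertical above 0.15 rad).
It fails at once if the reagent is pushed away or tipped over (distance of reagent from where it was at the start of the episode above 0.02 m or angle between reagent's own z axis and vertical above 0.4 rad).
It fails at once if the beaker is pushed away or tipped over (distance of beaker from where it was at the start of the episode above 0.02 m or angle between beaker's own z axis and vertical above 0.4 rad).
It fails at once if the vial is pushed away or tipped over (distance of vial from where it was at the start of the episode above 0.02 m or angle between vial's own z axis and vertical above 0.4 rad).
It also fails if it takes over 38 s, if anything falls off the work surface, if the arm or the gripper's body presses on something with over 40 N, if the wrist force passes 120 N, or if a joint passes its speed limit or range.

## Working session

There is one attempt and no reset: what is moved stays moved. The work goes in short steps, Python scripts to look and compute and a tool call to move; the robot and the scene stay as the last step left them, time stands still between calls to the robot, and variables do not carry over. Pictures are saved under pics/ and viewed, about 8 in all and at most 12, crops included, and the job is handed in when it is done.

Besides the shell and the picture viewer there is one more tool, called after "Call:" as name(argument=value, ...) on one line, values as JSON. arm_command: Moves the arm, as the interface text tells. Its arguments: {"type":"object","properties":{"targets":{"type":"array","items":{"type":"number"}},"gripper":{"type":"number"},"grip_force":{"type":"number"}},"required":["targets"]}

```bash
mkdir -p pics; cat > h.py <<'E'
import numpy as np,cv2
from station import env
def ray(f,c):
    u,v=c[0]*640,c[1]*480
    M=np.array(f["world_from_camera"]);d=M[:3,:3]@np.array([(u-f["cx"])/f["fx"],(v-f["cy"])/f["fy"],1]);return M[:3,3],d
def at(f,c,z):
    o,d=ray(f,c);return o+d*(z-o[2])/d[2]
def tri(rs):
    A=0;b=0
    for o,d in rs:
        d=d/np.linalg.norm(d);P=np.eye(3)-np.outer(d,d);A=A+P;b=b+P@o
    return np.linalg.solve(A,b)
E
python3 - <<'E'
from h import *
np.set_printoptions(precision=4,suppress=True)
Z=dict(dock=0,tray=.024,thumb_pad=.032,tray_nose=.042,bar_edge=.038,stop_face=.032,reagent=0,beaker=0,vial=0)
F={}
for c in("side","top"):
    F[c]=env.grab_frame(c);cv2.imwrite(f"pics/{c}0.png",F[c]["pixels"])
for n,z in Z.items():
    R=[]
    for c in F:
        m=env.mark_of(n,c)
        if m:
            print(n,c,round(m[0]["confidence"],2),np.round(np.array(m[0]["centre"])*[640,480]),at(F[c],m[0]["centre"],z));R.append(ray(F[c],m[0]["centre"]))
    if len(R)>1:print("   tri",tri(R))
s=env.sense();print(s["clock"],s["tool_pos"],s["ee_rot"],s["ft_force"],s["width"])
E
```

```text
dock side 0.76 [373. 237.] [ 0.6005 -0.0696  0.    ]
tray side 0.71 [383. 241.] [ 0.5694 -0.0504  0.024 ]
tray top 0.88 [381. 271.] [ 0.5667 -0.0479  0.024 ]
   tri [ 0.5669 -0.0473  0.0277]
thumb_pad side 0.64 [391. 255.] [ 0.5391 -0.0235  0.032 ]
thumb_pad top 0.66 [371. 284.] [ 0.544  -0.0309  0.032 ]
   tri [ 0.5441 -0.0321  0.0219]
tray_nose side 0.88 [369. 213.] [ 0.6186 -0.0771  0.042 ]
tray_nose top 0.81 [401. 233.] [ 0.6282 -0.0788  0.042 ]
   tri [ 0.6256 -0.0812  0.0365]
bar_edge side 0.93 [364. 207.] [ 0.6371 -0.0886  0.038 ]
bar_edge top 0.9 [406. 224.] [ 0.6439 -0.0882  0.038 ]
   tri [ 0.6415 -0.0899  0.0357]
stop_face top 0.68 [424. 192.] [ 0.7001 -0.1196  0.032 ]
reagent side 0.91 [407. 187.] [ 0.6271 -0.2314  0.    ]
reagent top 0.8 [484. 243.] [ 0.6186 -0.2264  0.    ]
   tri [ 0.6199 -0.2227  0.0082]
beaker side 0.92 [292. 231.] [0.7264 0.0073 0.    ]
beaker top 0.61 [351. 183.] [0.7227 0.0004 0.    ]
   tri [ 0.7272  0.0019 -0.0054]
vial side 0.58 [434. 221.] [ 0.5362 -0.1744  0.    ]
vial top 0.77 [453. 288.] [ 0.5424 -0.172   0.    ]
   tri [ 0.5394 -0.1733 -0.0002]
1.0 [ 0.2272 -0.5009  0.2313] [-179.9969    0.0018   24.4011] [-0.3067  0.7073 -0.4314] 0.08531794981743986
```

```bash
python3 - <<'E'
import cv2
a=cv2.imread("pics/top0.png")[150:330,300:540];cv2.imwrite("pics/top0c.png",cv2.resize(a,None,fx=3.3,fy=3.3,interpolation=cv2.INTER_CUBIC))
E
```

```text
(no output)
```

View pics/top0c.png

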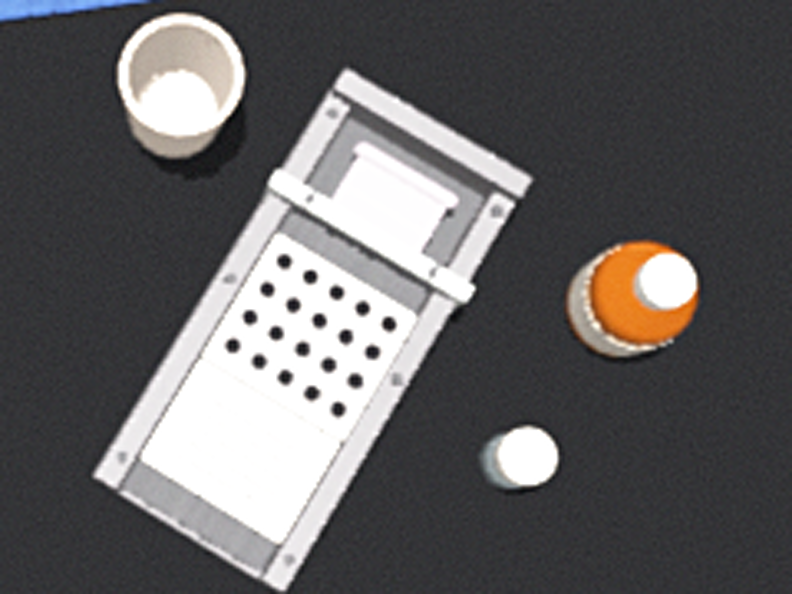

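View pics/side0.png

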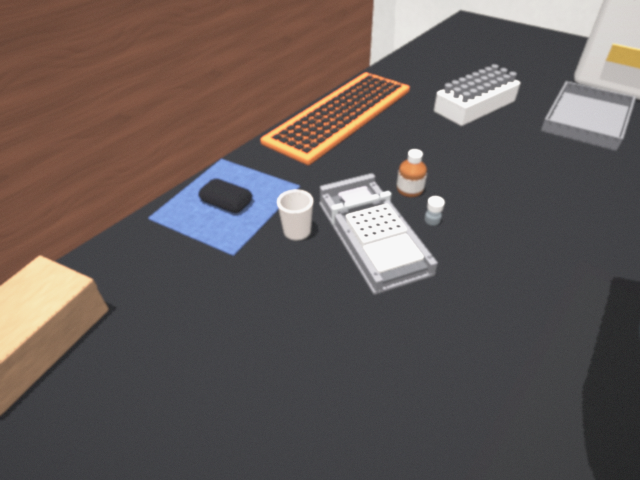

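```bash
python3 - <<'E'
from h import *
np.set_printoptions(precision=4,suppress=True)
f=env.grab_frame("top")
g=lambda x,y,z:at(f,[(300+x/3.3)/640,(150+y/3.3)/480],z)
P={k:g(*v) for k,v in dict(stepL=(205,357,.042),stepR=(345,440,.042),noseL=(285,235,.042),noseR=(415,313,.042),rearL=(142,455,.032),rearR=(282,545,.032),railLr=(97,474,.032),railRr=(285,590,.032),stopL=(347,70,.044),stopR=(532,182,.044)).items()}
for k,v in P.items():print(k,v)
m=lambda a:(P[a+"L"]+P[a+"R"])/2
rm=(P["railLr"]+P["railRr"])/2
for n,a,b in(("rear-nose",m("rear"),m("nose")),("rail-stop",rm,m("stop")),("rear-step",m("rear"),m("step"))):
    d=b-a;print(n,a,b,np.hypot(*d[:2]),np.degrees(np.arctan2(d[1],d[0])))
E
```

```text
stepL [ 0.585  -0.0161  0.042 ]
stepR [ 0.5452 -0.0846  0.042 ]
noseL [ 0.6467 -0.0556  0.042 ]
noseR [ 0.6083 -0.1196  0.042 ]
rearL [0.5371 0.0141 0.032 ]
rearR [ 0.494  -0.0548  0.032 ]
railLr [0.5274 0.0362 0.032 ]
railRr [ 0.4723 -0.0562  0.032 ]
stopL [ 0.7312 -0.0868  0.044 ]
stopR [ 0.6747 -0.1782  0.044 ]
rear-nose [ 0.5156 -0.0204  0.032 ] [ 0.6275 -0.0876  0.042 ] 0.13057087934734726 -30.99857644971545
rail-stop [ 0.4999 -0.01    0.032 ] [ 0.7029 -0.1325  0.044 ] 0.23717426436895814 -31.102640343283582
rear-step [ 0.5156 -0.0204  0.032 ] [ 0.5651 -0.0503  0.042 ] 0.05790039356457459 -31.19711699845865
```

Call:
arm_command(targets=[2.5,3.5,0,0,0,-7,5,7,0,0,0,-14,7.5,10.5,0,0,0,-21,10,14,0,0,0,-28,12.5,17.5,0,0,0,-35,15,21,0,0,0,-42,17.5,24.5,0,0,0,-49,20,28,0,0,0,-55.5], gripper=1, grip_force=40)

```text
clock: 1.85
tool_pos: [0.428, -0.2193, 0.2315]
ee_rot: [180.0, -0.0, -31.4]
ft_force: [0.4, -0.0, 0.2]
width: 0.0001
```

Call:
arm_command(targets=[2.5,3.6,-1,0,0,0,5,7.2,-2,0,0,0,7.5,10.8,-4,0,0,0,10,14.4,-7,0,0,0,12.4,17.9,-10,0,0,0,12.4,17.9,-12,0,0,0,12.4,17.9,-13.5,0,0,0,12.4,17.9,-13.5,0,0,0])

```text
clock: 2.65
tool_pos: [0.5501, -0.0413, 0.0943]
ee_rot: [179.9, 0.2, -31.1]
ft_force: [0.7, 0.3, -0.2]
width: 0.0001
```

```bash
python3 - <<'E'
from h import *
np.set_printoptions(precision=4,suppress=True)
s=env.sense();print(s["clock"],s["tool_pos"],s["ee_rot"],s["ft_force"],s["width"])
f=env.grab_frame("wrist");cv2.imwrite("pics/w1.png",f["pixels"])
f=env.grab_frame("side");cv2.imwrite("pics/s1.png",cv2.resize(f["pixels"][150:310,270:480],None,fx=3.5,fy=3.5,interpolation=cv2.INTER_CUBIC))
E
```

```text
2.65 [ 0.5501 -0.0413  0.0943] [179.9208   0.1973 -31.0665] [ 0.7048  0.3279 -0.1792] 0.00010844885873362639
```

View pics/w1.png

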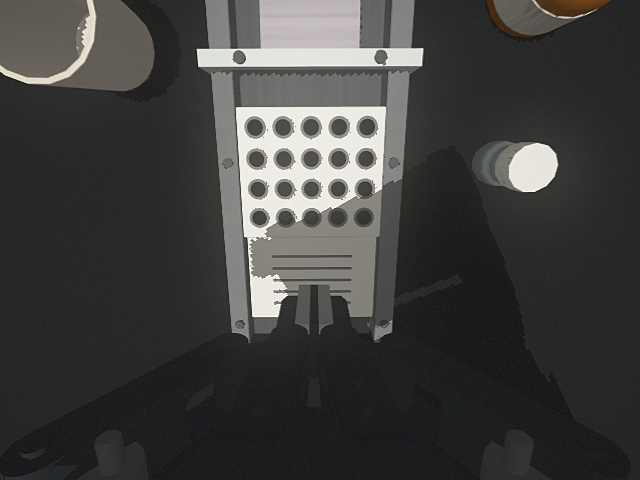

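View pics/s1.png

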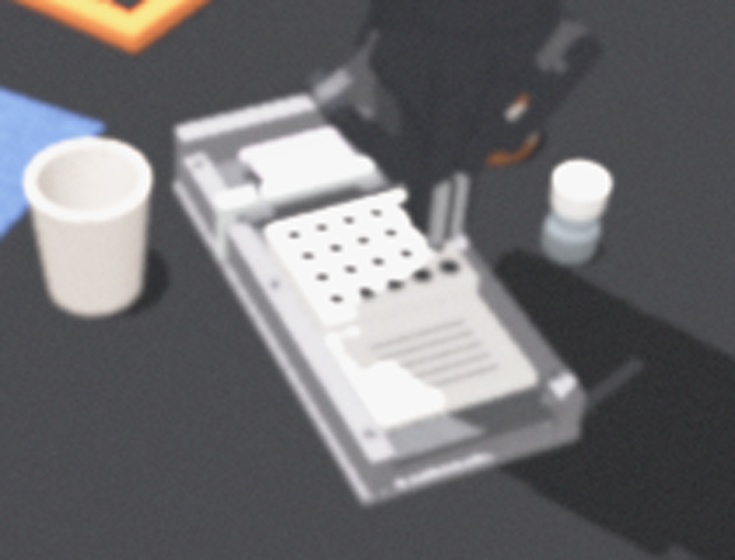

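Call:
arm_command(targets=[0,0,-2,0,0,0,0,0,-4,0,0,0,0,0,-5,0,0,0,0,0,-5.5,0,0,0,0,0,-5.8,0,0,0,0,0,-5.8,0,0,0])

```text
clock: 3.35
tool_pos: [0.5515, -0.042, 0.0387]
ee_rot: [-180.0, -0.0, -31.1]
ft_force: [0.5, 0.2, 0.2]
width: 0.0004
```

Call:
arm_command(targets=[0,0,-0.1,0,0,0,0,0,-0.2,0,0,0,0,0,-0.3,0,0,0,0,0,-0.4,0,0,0,0,0,-0.4,0,0,0])

```text
clock: 3.85
tool_pos: [0.5511, -0.0418, 0.0342]
ee_rot: [180.0, 0.0, -31.1]
ft_force: [0.2, -0.5, 0.2]
width: 0.0002
```

Call:
arm_command(targets=[0,0,-0.15,0,0,0,0,0,-0.3,0,0,0,0,0,-0.4,0,0,0,0,0,-0.5,0,0,0,0,0,-0.5,0,0,0])

```text
clock: 4.35
tool_pos: [0.5513, -0.0419, 0.0297]
ee_rot: [-180.0, -0.0, -31.1]
ft_force: [-2.7, 0.5, 8.6]
width: -0.0002
```

Call:
arm_command(targets=[0,0,-0.1,0,0,0,0,0,-0.2,0,0,0,0,0,-0.3,0,0,0,0,0,-0.4,0,0,0,0,0,-0.4,0,0,0])

```text
clock: 4.85
tool_pos: [0.5513, -0.0419, 0.0258]
ee_rot: [-180.0, -0.0, -31.1]
ft_force: [-3.8, 0.5, 9.4]
width: 0.0006
```

Call:
arm_command(targets=[0,0,-0.1,0,0,0,0.17,-0.1,-0.1,0,0,0,0.43,-0.26,-0.1,0,0,0,0.68,-0.41,-0.1,0,0,0,0.94,-0.57,-0.1,0,0,0,1.2,-0.72,-0.1,0,0,0,1.2,-0.72,-0.1,0,0,0])

```text
clock: 5.55
tool_pos: [0.5624, -0.0487, 0.0245]
ee_rot: [180.0, 0.1, -31.1]
ft_force: [-7.4, 2.7, 10.6]
width: -0.0002
```

```bash
python3 - <<'E'
from h import *
np.set_printoptions(precision=4,suppress=True)
f=env.grab_frame("wrist");w=f["pixels"][20:340,180:450]
g=env.grab_frame("side");s=g["pixels"][160:300,300:450]
cv2.imwrite("pics/c2.png",np.hstack([cv2.resize(w,(400,474)),cv2.resize(s,(400,474),interpolation=cv2.INTER_CUBIC)]))
for n in("tray_nose","thumb_pad"):
  for c,F in(("wrist",f),("side",g)):
    m=env.mark_of(n,c)
    if m:print(n,c,m[0]["confidence"],at(F,m[0]["centre"],.035 if n=="tray_nose" else .025))
E
```

```text
tray_nose wrist 0.76 [ 0.636  -0.0895  0.035 ]
tray_nose side 0.82 [ 0.6318 -0.0891  0.035 ]
thumb_pad side 0.93 [ 0.548  -0.0323  0.025 ]
```

View pics/c2.png

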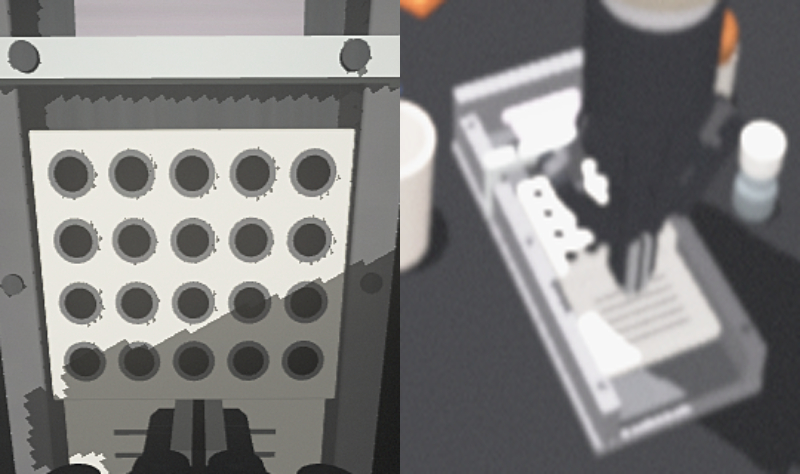

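Call:
arm_command(targets=[0.26,-0.15,0,0,0,0,0.51,-0.31,0,0,0,0,0.77,-0.46,0,0,0,0,1.03,-0.62,0,0,0,0,1.28,-0.77,0,0,0,0,1.54,-0.93,0,0,0,0,1.54,-0.93,0,0,0,0])

```text
clock: 6.55
tool_pos: [0.5779, -0.0579, 0.0246]
ee_rot: [180.0, 0.1, -31.1]
ft_force: [-6.4, 3.0, 10.0]
width: 0.0003
```

Call:
arm_command(targets=[0.26,-0.15,0,0,0,0,0.51,-0.31,0,0,0,0,0.77,-0.46,0,0,0,0,1.03,-0.62,0,0,0,0,1.28,-0.77,0,0,0,0,1.54,-0.93,0,0,0,0,1.71,-1.03,0,0,0,0,1.71,-1.03,0,0,0,0])

```text
clock: 7.35
tool_pos: [0.5949, -0.0682, 0.0245]
ee_rot: [180.0, 0.1, -31.1]
ft_force: [-6.5, 2.3, 10.7]
width: -0.0002
```

```bash
python3 - <<'E'
from h import *
f=env.grab_frame("wrist");w=f["pixels"][20:340,180:450]
cv2.imwrite("pics/c3.png",cv2.resize(w,(500,592)))
print(env.sense()["ft_force"])
E
```

```text
[-6.15968589  3.74111848 10.74878257]
```

View pics/c3.png

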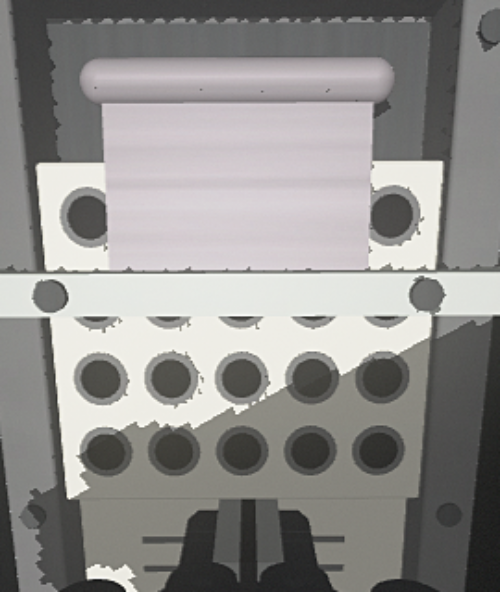

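Call:
arm_command(targets=[0.26,-0.15,0,0,0,0,0.51,-0.31,0,0,0,0,0.77,-0.46,0,0,0,0,1.03,-0.62,0,0,0,0,1.28,-0.77,0,0,0,0,1.54,-0.93,0,0,0,0,1.71,-1.03,0,0,0,0,1.71,-1.03,0,0,0,0])

```text
clock: 8.2
tool_pos: [0.6114, -0.0782, 0.0241]
ee_rot: [180.0, 0.2, -31.1]
ft_force: [-8.3, 5.0, 9.6]
width: -0.0
```

Call:
arm_command(targets=[0.17,-0.1,0,0,0,0,0.34,-0.21,0,0,0,0,0.51,-0.31,0,0,0,0,0.6,-0.36,0,0,0,0,0.6,-0.36,0,0,0,0])

```text
clock: 8.7
tool_pos: [0.6172, -0.0817, 0.0241]
ee_rot: [179.9, 0.2, -31.1]
ft_force: [-8.1, 4.7, 8.1]
width: -0.0001
```

Call:
arm_command(targets=[0.09,-0.05,0,0,0,0,0.17,-0.1,0,0,0,0,0.26,-0.15,0,0,0,0,0.34,-0.21,0,0,0,0,0.43,-0.26,0,0,0,0,0.43,-0.26,0,0,0,0])

```text
clock: 9.3
tool_pos: [0.6215, -0.0843, 0.0241]
ee_rot: [179.9, 0.3, -31.1]
ft_force: [-8.2, 5.0, 8.7]
width: 0.0
```

Call:
arm_command(targets=[0.09,-0.05,0,0,0,0,0.17,-0.1,0,0,0,0,0.17,-0.1,0,0,0,0])

```text
clock: 9.6
tool_pos: [0.6218, -0.0845, 0.0239]
ee_rot: [179.9, 0.5, -31.1]
ft_force: [-15.8, 9.6, 12.7]
width: 0.0002
```

```bash
python3 - <<'E'
from h import *
f=env.grab_frame("wrist");w=f["pixels"][0:340,180:450]
cv2.imwrite("pics/c4.png",cv2.resize(w,(476,600)))
E
```

```text
(no output)
```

View pics/c4.png

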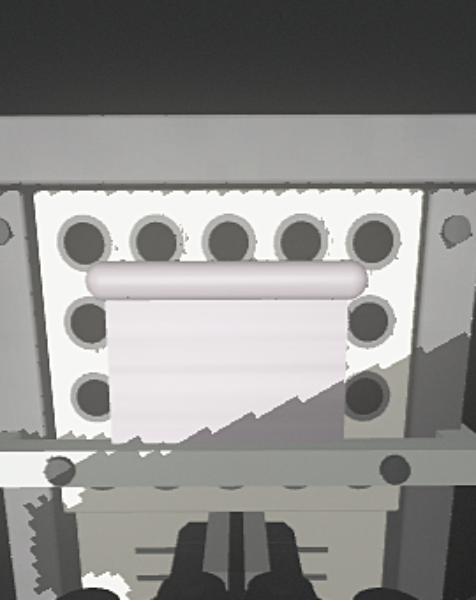

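Call:
arm_command(targets=[-0.09,0.05,0,0,0,0,-0.09,0.05,0.1,0,0,0,-0.12,0.07,0.3,0,0,0,-0.12,0.07,0.5,0,0,0,-0.12,0.07,0.7,0,0,0,-0.12,0.07,1.0,0,0,0,-0.12,0.07,1.5,0,0,0,-0.12,0.07,1.5,0,0,0])

```text
clock: 10.45
tool_pos: [0.6244, -0.0857, 0.0402]
ee_rot: [-180.0, -0.1, -31.1]
ft_force: [-0.1, -0.1, 0.6]
width: 0.0002
```

Call:
arm_command(targets=[0,0,2,0,0,0,0,0,5,0,0,0,-2,1.2,9,0,0,0,-6,3.6,12,0,0,0,-10,6,14,0,0,0,-14,8.4,14,0,0,0,-14,8.4,14,0,0,0])

```text
clock: 11.15
tool_pos: [0.4799, 0.0004, 0.18]
ee_rot: [-180.0, 0.0, -31.0]
ft_force: [0.7, 0.2, -0.7]
width: 0.0002
```

```bash
python3 - <<'E'
from h import *
np.set_printoptions(precision=4,suppress=True)
s=env.sense();print(s["clock"],s["tool_pos"],s["ft_force"])
f=env.grab_frame("top");g=env.grab_frame("side")
for n,z in(("tray_nose",.038),("stop_face",.032),("reagent",0),("beaker",0),("vial",0)):
  for c,F in(("top",f),("side",g)):
    m=env.mark_of(n,c)
    if m:print(n,c,round(m[0]["confidence"],2),at(F,m[0]["centre"],z))
a=f["pixels"][150:330,320:500];b=g["pixels"][150:310,290:450]
cv2.imwrite("pics/e.png",np.hstack([cv2.resize(x,(400,400),interpolation=cv2.INTER_CUBIC) for x in(a,b)]))
E
```

```text
11.15 [0.4799 0.0004 0.18  ] [ 0.6593  0.2376 -0.6754]
tray_nose top 0.94 [ 0.693  -0.1251  0.038 ]
tray_nose side 0.78 [ 0.6947 -0.1271  0.038 ]
stop_face top 0.57 [ 0.6985 -0.1219  0.032 ]
stop_face side 0.94 [ 0.6937 -0.1283  0.032 ]
reagent side 0.75 [ 0.6198 -0.239   0.    ]
beaker top 0.56 [ 0.7183 -0.0036  0.    ]
beaker side 0.78 [0.7282 0.0013 0.    ]
vial top 0.52 [ 0.5355 -0.1712  0.    ]
vial side 0.6 [ 0.539  -0.1786  0.    ]
```

View pics/e.png

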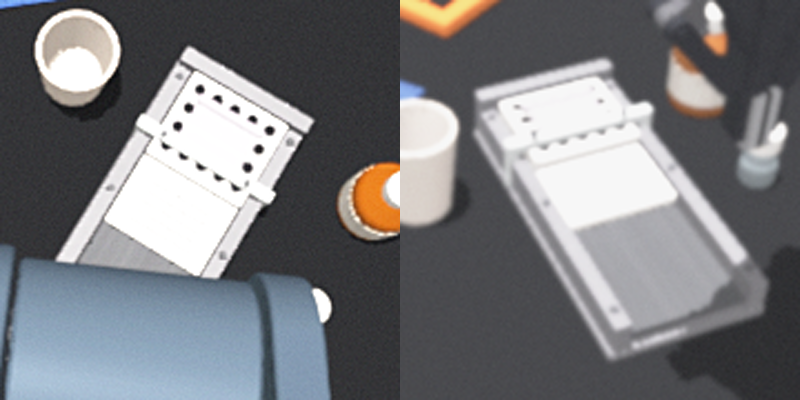

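```bash
python3 -c "
from station import env
print(env.sign_off())"
```

```text
the job is handed in; nothing more can be done
None
```

The tray is loaded and I've handed in the job at about 11 s on the robot's clock. There is no verdict, so these are my own checks.

**What I did:** I pressed the closed fingertips down on the thumb pad with about 10 N, sinking the bed about 7 mm. Still pressing, I slid the tray about 75 mm under the crossbar and leaf spring. At the end stop the forward force rose from about 10 to 18 N with almost no further movement. I then eased off, lifted straight up and backed clear.

**Last checks:**
- **Tray at the stop:** the pictures show the tray against the end stop, flat under the crossbar and leaf spring, with no visible gap. The side camera puts the nose at the stop face and the top camera about 3 mm short. The limit is 4 mm, so the top view is close to it, but it is within the networks' error. The force rise also points to full contact.
- **Bottle, cup and vial:** all three look upright. The readings I got agree with the start to within about 1 cm, as close as the networks can tell. The top camera did not report the bottle, so its position comes from the side view alone.
- **Arm:** clear of everything, with the force reading near zero.
- **Not measured:** the bed and leaf joint values at the end. I judged those only from the pictures.

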